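# Close the covers of the desk power dock

## Task

The desk's power dock has been left with its four brass flip covers standing open. Starting at the end with the white button, run your closed fingertips along the row just above the dock, touching it lightly at most, so that the covers fold shut flat one after another. Do not lift or shove the dock, and leave everything else on the desk where it is.

Things in the scene. Friction and masses are not known exactly. Their poses are not given: they have to be found in the camera images.
- dock: Desk power dock: black bar 230 x 64 mm, body 26 mm high, about 1 kg, standing loose on rubber feet. Origin: centre of its underside. Its own +x runs along the row of covers, from the white-button end towards the other end; z up. A flat white button 18 mm across (2 mm high, a mark only) lies on top at x = -103.5 mm. It may stand at any yaw.
- cover0 (a joint): The first brass flip cover from the white-button end: plate 40 mm along the row, 46 wide, 3 thick, hinged across the row on its side nearest the button; folds down away from the button. Rad: 0 = shut flat over its socket, 1.57 = upright, 1.85 = its stop, leaning towards the button. A stiff hinge (0.3 N at the lip) keeps it at the angle where it is left; it neither springs nor falls.
- cover1 (a joint): The second brass flip cover from the white-button end: plate 40 mm along the row, 46 wide, 3 thick, hinged across the row on its side nearest the button; folds down away from the button. Rad: 0 = shut flat over its socket, 1.57 = upright, 1.85 = its stop, leaning towards the button. A stiff hinge (0.3 N at the lip) keeps it at the angle where it is left; it neither springs nor falls.
- cover2 (a joint): The third brass flip cover from the white-button end: plate 40 mm along the row, 46 wide, 3 thick, hinged across the row on its side nearest the button; folds down away from the button. Rad: 0 = shut flat over its socket, 1.57 = upright, 1.85 = its stop, leaning towards the button. A stiff hinge (0.3 N at the lip) keeps it at the angle where it is left; it neither springs nor falls.
- cover3 (a joint): The last brass flip cover from the white-button end: plate 40 mm along the row, 46 wide, 3 thick, hinged across the row on its side nearest the button; folds down away from the button. Rad: 0 = shut flat over its socket, 1.57 = upright, 1.85 = its stop, leaning towards the button. A stiff hinge (0.3 N at the lip) keeps it at the angle where it is left; it neither springs nor falls.
- hinge0 (a point): Hinge line centre of the first cover, 28 mm above the dock's underside, at x = -92 mm of the dock; the shut cover lies from here 40 mm along the dock's +x, its top 3 mm above this point.
- hinge1 (a point): Hinge line centre of the second cover, 28 mm above the dock's underside, at x = -44 mm of the dock; the shut cover lies from here 40 mm along the dock's +x, its top 3 mm above this point.
- hinge2 (a point): Hinge line centre of the third cover, 28 mm above the dock's underside, at x = 4 mm of the dock; the shut cover lies from here 40 mm along the dock's +x, its top 3 mm above this point.
- hinge3 (a point): Hinge line centre of the last cover, 28 mm above the dock's underside, at x = 52 mm of the dock; the shut cover lies from here 40 mm along the dock's +x, its top 3 mm above this point.
- ink: Bystander: amber glass ink jar, 44 mm across, 58 mm high, about 100 mm beside the dock's middle. Origin: centre of underside.
- stamp: Bystander: light wooden hand stamp, 38 mm across, 74 mm high, about 100 mm from the dock's middle line on the other side. Origin: centre of underside.
- mug: Bystander: blue mug, 82 mm across, 90 mm high. Origin: centre of underside.
- stapler: Bystander: red and black stapler, 130 x 36 mm, 48 mm high. Origin: centre of underside.
There are look-alikes about, which are no part of the job. What is shaped like the dock but green or turquoise is not meant.

How it is judged:
By the outcome, as a careful person would: the job done as asked, in the order asked, and still so for the second after the job is handed in, with the robot touching nothing.
It also fails if it takes over 38 s, if anything falls off the work surface, if the arm or the gripper's body presses on something with over 40 N, if the wrist force passes 120 N, or if a joint passes its speed limit or range.

## Robot

A 6-joint arm with a two-finger parallel gripper is mounted at the origin on the work surface. World frame = base frame: x ahead of the robot, y to its left, z up, the work surface at z = 0. Lengths are in m, angles in rad, forces in N, time in s.
With the tool pointing down it reaches from about 0.225 to 0.875 m from the base axis. Payload 3.4 kg.
Tool frame: the origin (TCP) lies at the very end of the fingers, on their centre line; the grasp point (between the pads) lies 19 mm behind it (manip.tcp_to_grasp is the distance from the TCP to the grasp point, in m); z points along the fingers, y is the line along which they close (so a half turn about z gives the same grasp; the last joint's range is limited). The gripper opens to 85 mm and grips with 20 to 120 N. Pads are 22 mm wide; open, the fingers measure 114 mm over their backs; the gripper's body (76 mm by 85 mm) begins 54 mm behind the grasp point. The pads swing forward as they close: fully open they stand 13 mm farther back than shut.
Start: joints at [-1.376, 0.276, 1.505, -0, 1.361, -0.121], TCP at [0.179, -0.547, 0.231] pointing down, gripper open.
Joint ranges: [-2.89, 2.89], [-0.75, 2.08], [0.22, 2.7], [-1.18, 4.32], [0.11, 2.71], [-2.7, 2.7]. Speed limits (rad/s): [2.57, 2.57, 3.14, 3.14, 3.14, 3.14].

## Interface

Orientations are given as a unit quaternion [w, x, y, z].
In Python, from rig import status, get_image, job, manip gives the robot as it stands.
- The arm moves only by the tool apply_moves, never from a script. Its arguments are lists of equal length, an entry for each row: "xyz": the shift along the tool's x, y, z each as a share of 0.3 m, from -1 to 1, a list of three; "rot": the turn, a rotation vector about the tool's x, y, z each as a share of 60 degrees, from -1 to 1, a list of three; "hand": the opening, from -1 (shut) to 1 (fully open). A call has 1 to 8 rows; each row shifts and turns the commanded pose from where the row before left it, along the tool's axes as they then stand; what a row does not reach is not made up. A row lasts 1/8 s, in which the tool goes at most 62.5 mm and 10.7 degrees, less where a joint would pass 70% of its speed; a pose out of reach is approached as far as the arm can. A call with a number of a shift or a turn outside -1 to 1 is refused whole. A call with a gripper value outside its range is refused whole. The fingers move at their own pace and stop on an object; "force" is the grip in N (left out, the last holds). Time passes only in rows, so rows that do not move let the fingers close. It gives the time, the measured TCP pose, the force, the opening and the grip force at its end, in the units of the state.
- status.get_state(): the state, without advancing time (a new reading comes with each control period).
- get_image(name): name is "scene" or "top" or "wrist"; returns a dict with "pixels" (400x640x3 uint8, red, green, blue), "fovy" (degrees; the focal length in pixels is half the picture's height over the tangent of half this angle, whatever the lens; pixels are square), "cx", "cy" (the principal point, pixels), "origin" and "orientation" of the camera in the world; the wrist camera has in their place "tool_from_camera" (4x4, takes a point from camera to tool coordinates, whose origin is the TCP and whose axes are the flange's). Camera axes: x right, y down, z forward; pixel columns grow to the right and rows downward; lengths in m; the calibration is good to about 2 mm. A picture is of the moment at which its call begins: read the wrist's pose just before it. There is no depth.
- job.sign_off(): hands the job in; it is judged then, once.
The state is a dict: "clock": time; "qpos": joint angles; "qd": joint speeds; "effort": joint torques, N m; "position": TCP position; "ee_rot": TCP orientation; "contact_force": force on the tool from outside, world axes, zero at the start; "moment": the same for the moment, N m; "width": finger opening in m; "gripper_force": force on a finger pad.
Only numpy, scipy, OpenCV 4.12 (cv2) and the standard library are available. Lean on these libraries where they do the work, as an engineer would, in place of code of your own. Each camera call takes 0.05 s, during which the arm holds its last target. There are 200 camera calls.

## Working session

There is one attempt and no reset: what is moved stays moved. The work goes in short steps, Python scripts to look and compute and a tool call to move; the robot and the scene stay as the last step left them, time stands still between calls to the robot, and variables do not carry over. Pictures are saved under pics/ and viewed, at most 10 in all, crops included, and the job is handed in when it is done.

Besides the shell and the picture viewer there is one more tool, called after "Emit:" as name(argument=value, ...), one argument or row to a line, values as JSON. apply_moves: Moves the arm, as the interface text tells. Its arguments: {"type":"object","properties":{"xyz":{"type":"array","items":{"type":"array","items":{"type":"number","minimum":-1,"maximum":1}}},"rot":{"type":"array","items":{"type":"array","items":{"type":"number","minimum":-1,"maximum":1}}},"hand":{"type":"array","items":{"type":"number"}},"force":{"type":"number"}},"required":["xyz","rot","hand"]}

```bash
mkdir -p pics; ls; cat > h.py <<'E'
import numpy as np, cv2
from rig import status,get_image,job,manip
from scipy.spatial.transform import Rotation as R
def rot(q): q=np.array(q); return R.from_quat(q[[1,2,3,0]]).as_matrix() if q.size==4 else q
def save(im,n): cv2.imwrite(f'pics/{n}.png',im['pixels'][:,:,::-1])
def ray(im,u,v):
    f=200/np.tan(np.radians(im['fovy'])/2)
    d=np.array([(u-im['cx'])/f,(v-im['cy'])/f,1.])
    return np.array(im['origin']),rot(im['orientation'])@d
def plane(im,u,v,z):
    o,d=ray(im,u,v); return o+d*(z-o[2])/d[2]
E
python3 - <<'E'
from h import *
s=status.get_state();print(s)
for n in('scene','top'):
    im=get_image(n);save(im,n+'0');print(n,im['fovy'],im['cx'],im['cy'],im['origin'],im['orientation'])
    np.savez(n+'0.npz',**im)
E
```

```text
pics
{'clock': 0.0, 'qpos': array([-1.37600616e+00,  2.76575135e-01,  1.50613332e+00,  2.99506718e-05,
        1.36069376e+00, -1.21028509e-01]), 'qd': array([-1.48588465e-03,  5.52898046e-05, -8.25358032e-04, -1.58507275e-03,
        1.05173430e-03, -6.74550968e-04]), 'effort': array([-1.31853203e-04, -4.16774011e+01, -2.45807719e+01, -4.71251551e-04,
        1.10948257e-02, -4.31742671e-05]), 'position': array([ 0.17847873, -0.54604437,  0.23045096]), 'ee_rot': array([-9.04705409e-04,  9.87558295e-01,  1.57250741e-01, -1.87282691e-05]), 'contact_force': array([-0.12114506,  0.48377315,  0.16320052]), 'moment': array([ 0.00340209,  0.03363037, -0.01896224]), 'gripper_force': 0.0, 'width': 0.08567067227459754}
scene 54.981454648901135 313.41890913853587 199.9792338172555 [ 1.04606568 -0.52468605  0.82953272] [-0.33579056  0.85506496  0.36462405 -0.15217729]
top 55.15804388311287 325.64801916819044 197.13441965998405 [0.43008642 0.00427756 1.43545638] [ 0.01859387 -0.69966712  0.71408406 -0.01428815]
```

View pics/scene0.png

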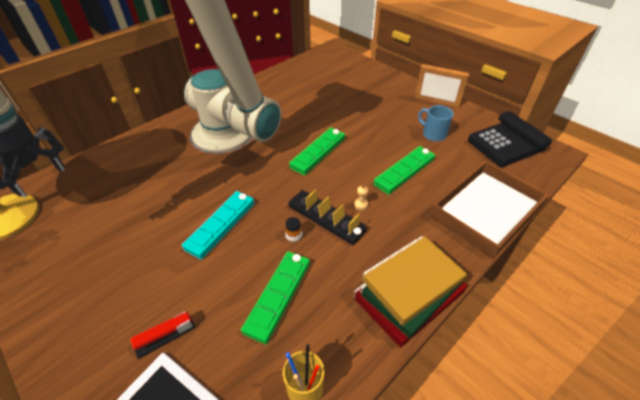

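View pics/top0.png

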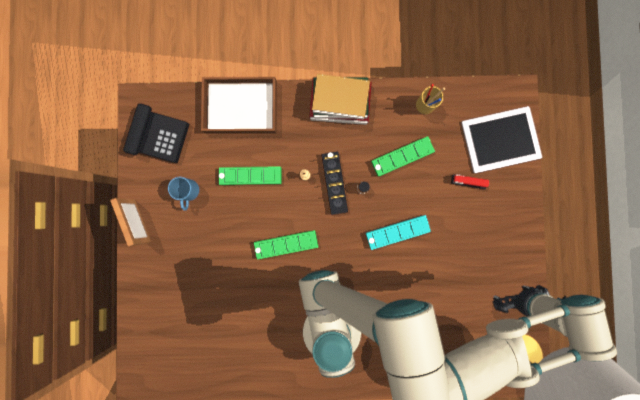

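The dock is at about (334,182) in top, with the button at its far end (330,155). In scene it runs from (295,200) to the button at (357,231). The stamp and ink are on either side, and there are three green docks and one turquoise.

```bash
python3 - <<'E'
from h import *
ims={n:dict(np.load(n+'0.npz')) for n in('scene','top')}
def cen(im,roi,name):
    x0,y0,x1,y1=roi;p=im['pixels'][y0:y1,x0:x1].astype(int)
    m=(p.min(2)>150); yy,xx=np.nonzero(m); print(name,'button',xx.mean()+x0,yy.mean()+y0,m.sum()); return xx.mean()+x0,yy.mean()+y0
bt=cen(ims['top'],(318,146,345,165),'top'); bs=cen(ims['scene'],(345,222,368,240),'scene')
o1,d1=ray(ims['top'],*bt);o2,d2=ray(ims['scene'],*bs)
A=np.stack([d1,-d2],1);t=np.linalg.lstsq(A,o2-o1,rcond=None)[0]
print('tri',o1+t[0]*d1,o2+t[1]*d2, 'plane28',plane(ims['top'],*bt,.028),plane(ims['scene'],*bs,.028))
im=ims['top'];x0,y0,x1,y1=310,140,356,225
p=im['pixels'][y0:y1,x0:x1].astype(np.uint8)
m=((p.max(2)<60)).astype(np.uint8)
n,l,s,c=cv2.connectedComponentsWithStats(m);k=1+s[1:,4].argmax();mm=(l==k).astype(np.uint8)
cs,_=cv2.findContours(mm,cv2.RETR_EXTERNAL,2);ct=max(cs,key=cv2.contourArea)
r=cv2.minAreaRect(ct);print(r)
b=cv2.boxPoints(r)+[x0,y0]
P=np.array([plane(im,u,v,.026) for u,v in b]);print(P)
L=[np.linalg.norm(P[i]-P[(i+1)%4]) for i in range(4)];print(L,P.mean(0))
big=cv2.resize(im['pixels'][135:230,285:385],None,fx=6,fy=6)
sc=cv2.resize(ims['scene']['pixels'][180:250,280:375],None,fx=6,fy=6)
sc=cv2.copyMakeBorder(sc,0,570-420,0,600-570,0)
cv2.imwrite('pics/crop.png',cv2.resize(np.hstack([big,sc])[:,:,::-1],(800,380)))
E
```

```text
top button 329.95652173913044 154.6086956521739 23
scene button 357.0 230.5 38
tri [ 0.65281847 -0.0069353   0.0276905 ] [ 0.65163549 -0.00811458  0.02751273] plane28 [ 0.6527695  -0.00693283  0.028     ] [ 0.65187513 -0.00842842  0.028     ]
((23.972972869873047, 42.83783721923828), (59.84122848510742, 16.76869773864746), 80.53767395019531)
[[ 0.65345861  0.02702841  0.026     ]
 [ 0.66242924 -0.03444183  0.026     ]
 [ 0.44320672 -0.06587353  0.026     ]
 [ 0.43431285 -0.00485154  0.026     ]]
[np.float64(0.06212135500275359), np.float64(0.22146437059178017), np.float64(0.06166672157036058), np.float64(0.2214524586255006)] [ 0.54835185 -0.01953462  0.026     ]
```

View pics/crop.png

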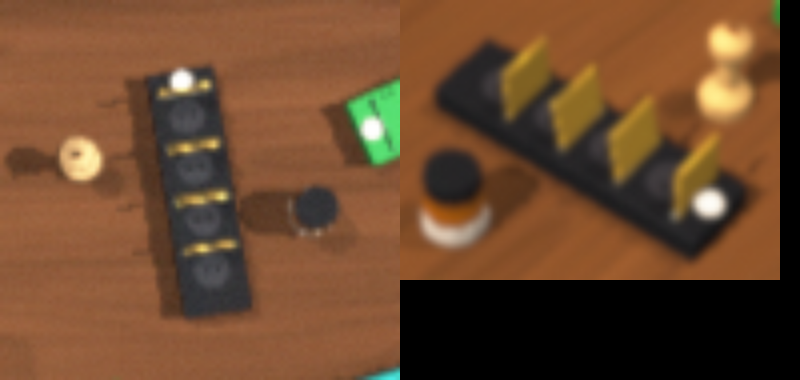

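Emit:
apply_moves(
  xyz=[
    [0,0,0],
    [0.105,-0.111,0],
    [0.105,-0.111,0],
    [0.105,-0.111,0],
    [0.105,-0.111,0],
    [0.105,-0.111,0],
    [0.105,-0.111,0],
    [0.105,-0.111,0],
  ],
  rot=[
    [0,0,0.167],
    [0,0,0],
    [0,0,0],
    [0,0,0],
    [0,0,0],
    [0,0,0],
    [0,0,0],
    [0,0,0],
  ],
  hand=[-1,-1,-1,-1,-1,-1,-1,-1],
)

```text
clock: 1.1
position: [0.3647, -0.2834, 0.231]
ee_rot: [-0.0, 0.998, 0.07, -0.0]
contact_force: [0.1, -0.0, -0.2]
width: 0.0001
gripper_force: 0.0
```

Emit:
apply_moves(
  xyz=[
    [0.105,-0.111,0],
    [0.105,-0.111,0],
    [0.105,-0.111,0],
    [0.105,-0.111,0],
    [0.105,-0.111,0],
    [0.105,-0.111,0],
    [0.105,-0.111,0],
    [0,0,0],
  ],
  rot=[
    [0,0,0],
    [0,0,0],
    [0,0,0],
    [0,0,0],
    [0,0,0],
    [0,0,0],
    [0,0,0],
    [0,0,0],
  ],
  hand=[-1,-1,-1,-1,-1,-1,-1,-1],
)

```text
clock: 2.1
position: [0.5509, -0.0206, 0.2305]
ee_rot: [-0.0, 0.997, 0.072, -0.0]
contact_force: [-0.2, -0.8, -0.5]
width: 0.0001
gripper_force: 0.0
```

```bash
python3 - <<'E'
from h import *
s=status.get_state();print(s['clock'],s['position'],s['ee_rot'],s['contact_force'],s['width'])
im=get_image('wrist');save(im,'w1')
T=rot(s['ee_rot']);tc=np.array(im['tool_from_camera'])
im['origin']=s['position']+T@tc[:3,3];im['orientation']=T@tc[:3,:3];np.savez('w1.npz',**im);print(im['origin'],im['orientation'],im['fovy'])
E
```

```text
2.1 [ 0.55090798 -0.02063368  0.23052521] [-4.77650883e-04  9.97378735e-01  7.23560563e-02 -1.77394853e-04] [-0.16288271 -0.79823711 -0.48068975] 7.439553798691504e-05
[ 0.61530413 -0.01089797  0.37398495] [[ 1.44579377e-01 -9.56005452e-01 -2.55245723e-01]
 [-9.89492898e-01 -1.39889676e-01 -3.65333210e-02]
 [-7.80187451e-04  2.57845795e-01 -9.66185767e-01]] 60.71636045073787
```

View pics/w1.png

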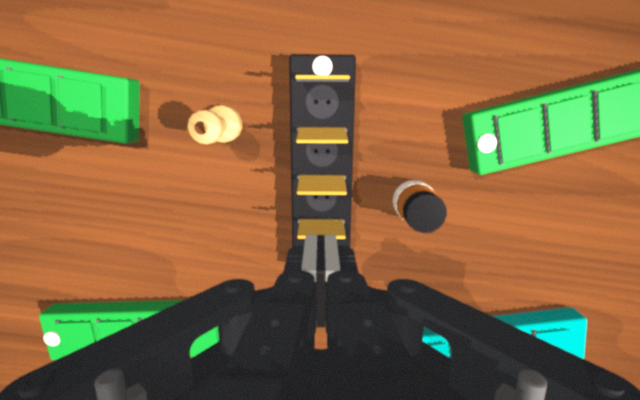

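The wrist view shows the button at (322,66), the dock's far corners at (291,56) and (355,56), and the four covers standing at rows 77, 135, 185 and 229. The row lies nearly along the tool's x axis.

```bash
python3 - <<'E'
from h import *
im=dict(np.load('w1.npz'));p=im['pixels'].astype(int)
yy,xx=np.nonzero(p[50:90,300:345].min(2)>190);bu=(xx.mean()+300,yy.mean()+50)
print('btn',bu,plane(im,*bu,.028))
hsv=cv2.cvtColor(im['pixels'],cv2.COLOR_RGB2HSV)
m=((hsv[...,0]>=18)&(hsv[...,0]<32)&(hsv[...,1]>120)&(hsv[...,2]>110)).astype(np.uint8);m[:,:280]=0;m[:,365:]=0;m[245:]=0
n,l,s,c=cv2.connectedComponentsWithStats(m)
for k in range(1,n):
    if s[k,4]>30:
        x,y,w,h,a=s[k];print(s[k],[plane(im,x+w/2,v,.068)[:2].round(4) for v in(y,y+h)],[plane(im,x+w/2,v,.028)[:2].round(4) for v in(y,y+h)])
dark=(p.max(2)<75)
for v in(62,90,115,155,165,205):
    r=dark[v,270:380];i=np.nonzero(r)[0];a,b=i[0]+270,i[-1]+271
    print(v,a,b,((plane(im,a,v,.026)+plane(im,b,v,.026))/2).round(4),np.linalg.norm(plane(im,a,v,.026)-plane(im,b,v,.026)).round(4))
# stamp/ink top positions
print('stamp',plane(im,207,127,.074),'ink',plane(im,425,212,.058))
E
```

```text
btn (np.float64(322.0371517027864), np.float64(65.69969040247678)) [ 0.6512952  -0.00698343  0.028     ]
[295  74  56   6 244] [array([ 0.6407, -0.0092]), array([ 0.636 , -0.0099])] [array([ 0.644, -0.009]), array([ 0.6387, -0.0098])]
[296 127  53  17 839] [array([ 0.5971, -0.0152]), array([ 0.5824, -0.0174])] [array([ 0.5947, -0.0158]), array([ 0.5781, -0.0183])]
[296 175  51  21 971] [array([ 0.5544, -0.0206]), array([ 0.5348, -0.0235])] [array([ 0.5464, -0.0219]), array([ 0.5243, -0.0251])]
[297 219  49  21 799] [array([ 0.5125, -0.0268]), array([ 0.4915, -0.0299])] [array([ 0.4991, -0.0288]), array([ 0.4753, -0.0323])]
62 290 354 [ 0.6548 -0.0064  0.026 ] 0.0611
90 290 354 [ 0.6295 -0.0102  0.026 ] 0.0623
115 290 353 [ 0.606  -0.0131  0.026 ] 0.0625
155 291 352 [ 0.5666 -0.0189  0.026 ] 0.0623
165 291 352 [ 0.5564 -0.0204  0.026 ] 0.0628
205 292 350 [ 0.5139 -0.0261  0.026 ] 0.0616
stamp [0.58301923 0.08347    0.074     ] ink [ 0.53080186 -0.12552846  0.058     ]
```

Emit:
apply_moves(
  xyz=[
    [0.1065,0.001,0],
    [0.1065,0.001,0],
    [0.1065,0.001,0],
    [0.1065,0,0],
    [0,0,0.12],
    [0,0,0.12],
    [0,0,0.12],
    [0,0,0.12],
  ],
  rot=[
    [0,0,0.006],
    [0,0,0],
    [0,0,0],
    [0,0,0],
    [0,0,0],
    [0,0,0],
    [0,0,0],
    [0,0,0],
  ],
  hand=[-1,-1,-1,-1,-1,-1,-1,-1],
)

```text
clock: 3.15
position: [0.6754, -0.0083, 0.0861]
ee_rot: [0.0, 0.998, 0.067, -0.001]
contact_force: [-0.9, -0.1, -0.2]
width: -0.0001
gripper_force: 0.0
```

Emit:
apply_moves(
  xyz=[
    [0,0,0.1],
    [0,0,0.06],
    [0,0,0],
    [0,0,0],
  ],
  rot=[
    [0,0,0],
    [0,0,0],
    [0,0,0],
    [0,0,0],
  ],
  hand=[-1,-1,-1,-1],
)

```text
clock: 3.65
position: [0.6774, -0.0071, 0.0406]
ee_rot: [0.0, 0.998, 0.067, 0.001]
contact_force: [1.1, 0.2, 0.2]
width: -0.0002
gripper_force: 0.0
```

Emit:
apply_moves(
  xyz=[
    [0,-0.012,0.015],
    [0,0,0],
    [0,0,0],
  ],
  rot=[
    [0,0,0],
    [0,0,0],
    [0,0,0],
  ],
  hand=[-1,-1,-1],
)

```text
clock: 4.03
position: [0.6762, -0.0029, 0.0352]
ee_rot: [0.0, 0.998, 0.067, 0.0]
contact_force: [0.4, 1.1, -0.5]
width: -0.0
gripper_force: 0.0
```

```bash
python3 - <<'E'
from h import *
s=status.get_state();print(s['clock'],s['position'],s['ee_rot'],s['contact_force'])
im=get_image('wrist');save(im,'w2')
s=status.get_state();print(s['clock'],s['position'],s['ee_rot'],s['contact_force'])
E
```

```text
4.025 [ 0.6761608  -0.00288988  0.03516972] [1.09312010e-04 9.97723237e-01 6.74406064e-02 3.08665898e-04] [ 0.42032127  1.11439067 -0.45556548]
4.075 [ 0.67615655 -0.00296631  0.03509836] [1.26967166e-04 9.97725431e-01 6.74083023e-02 2.64209014e-04] [-0.39304818 -0.92587572  0.7317016 ]
```

View pics/w2.png

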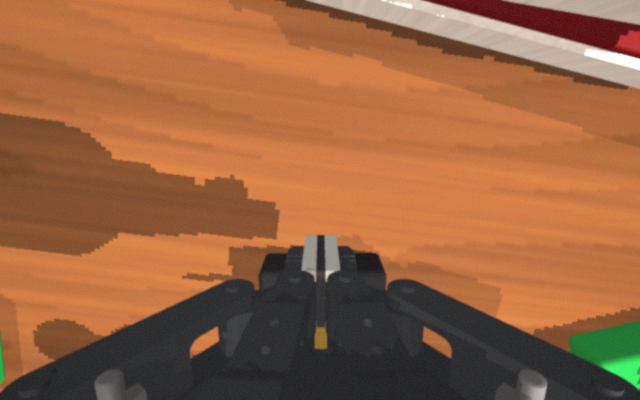

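Emit:
apply_moves(
  xyz=[
    [-0.05,0,0],
    [-0.02,0,0],
    [-0.02,0,0],
    [-0.02,0,0],
    [-0.02,0,0],
    [-0.02,0,0],
    [-0.02,0,0],
    [-0.02,0,0],
  ],
  rot=[
    [0,0,0],
    [0,0,0],
    [0,0,0],
    [0,0,0],
    [0,0,0],
    [0,0,0],
    [0,0,0],
    [0,0,0],
  ],
  hand=[-1,-1,-1,-1,-1,-1,-1,-1],
)

```text
clock: 5.08
position: [0.6187, -0.0108, 0.0346]
ee_rot: [-0.0, 0.998, 0.067, -0.0]
contact_force: [-0.1, -0.0, 0.7]
width: -0.0002
gripper_force: 0.1
```

Emit:
apply_moves(
  xyz=[
    [-0.01,0,0],
    [0,0,0],
    [0,0,0.003],
    [0,0,0],
  ],
  rot=[
    [0,0,0],
    [0,0,0],
    [0,0,0],
    [0,0,0],
  ],
  hand=[-1,-1,-1,-1],
)

```text
clock: 5.58
position: [0.6166, -0.0111, 0.0338]
ee_rot: [0.0, 0.998, 0.067, -0.0]
contact_force: [-0.1, 0.8, -0.5]
width: -0.0001
gripper_force: 0.0
```

Emit:
apply_moves(
  xyz=[
    [0,0,0.003],
    [0,0,0],
  ],
  rot=[
    [0,0,0],
    [0,0,0],
  ],
  hand=[-1,-1],
)

```text
clock: 5.82
position: [0.6166, -0.0111, 0.0329]
ee_rot: [0.0, 0.998, 0.067, 0.0]
contact_force: [0.2, 0.2, -0.1]
width: -0.0
gripper_force: 0.0
```

Emit:
apply_moves(
  xyz=[
    [0,0,0.002],
    [0,0,0],
  ],
  rot=[
    [0,0,0],
    [0,0,0],
  ],
  hand=[-1,-1],
)

```text
clock: 6.08
position: [0.6165, -0.0111, 0.0323]
ee_rot: [0.0, 0.998, 0.067, -0.0]
contact_force: [0.7, 0.1, 0.0]
width: -0.0001
gripper_force: 0.0
```

```bash
python3 - <<'E'
from h import *
im=get_image('scene');save(im,'s2')
cv2.imwrite('pics/s2c.png',cv2.resize(im['pixels'][160:260,260:400,::-1],None,fx=5,fy=5))
s=status.get_state();print(s['clock'],s['position'],s['contact_force'])
E
```

```text
6.125 [ 0.61653924 -0.01111687  0.03234106] [-0.42815078  0.8702828  -0.87665032]
```

View pics/s2c.png

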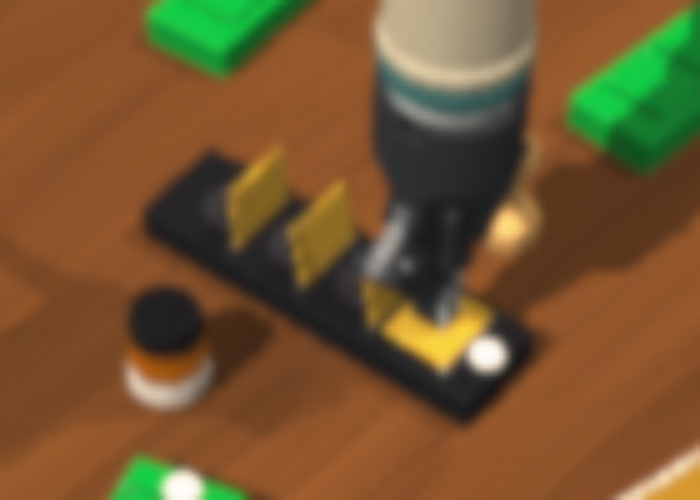

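The crop shows cover 0 folded down beside the button at about (440,330). The other three covers are still standing and the fingertips are over cover 0. Next I feel for its top.

Emit:
apply_moves(
  xyz=[
    [0,0,0.002],
    [0,0,0],
  ],
  rot=[
    [0,0,0],
    [0,0,0],
  ],
  hand=[-1,-1],
)

```text
clock: 6.38
position: [0.6165, -0.0111, 0.0317]
ee_rot: [0.0, 0.998, 0.067, -0.0]
contact_force: [0.9, 0.4, 0.1]
width: -0.0003
gripper_force: 0.0
```

Emit:
apply_moves(
  xyz=[
    [0,0,0.002],
    [0,0,0],
  ],
  rot=[
    [0,0,0],
    [0,0,0],
  ],
  hand=[-1,-1],
)

```text
clock: 6.62
position: [0.6165, -0.0111, 0.0311]
ee_rot: [0.0, 0.998, 0.067, 0.0]
contact_force: [-0.8, 0.3, -0.2]
width: 0.0003
gripper_force: 0.0
```

Emit:
apply_moves(
  xyz=[
    [0,0,0.001],
    [0,0,0],
  ],
  rot=[
    [0,0,0],
    [0,0,0],
  ],
  hand=[-1,-1],
)

```text
clock: 6.88
position: [0.6165, -0.0111, 0.0311]
ee_rot: [0.0, 0.998, 0.067, 0.0]
contact_force: [0.1, 0.2, 1.8]
width: 0.0001
gripper_force: 0.9
```

Emit:
apply_moves(
  xyz=[
    [0,0,0.001],
    [0,0,0],
  ],
  rot=[
    [0,0,0],
    [0,0,0],
  ],
  hand=[-1,-1],
)

```text
clock: 7.12
position: [0.6166, -0.0111, 0.031]
ee_rot: [0.0, 0.998, 0.067, 0.0]
contact_force: [-1.7, -0.5, 4.7]
width: -0.0003
gripper_force: 2.5
```

Emit:
apply_moves(
  xyz=[
    [0,0,-0.012],
    [-0.024,0,0],
    [-0.024,0,0],
    [-0.024,0,0],
    [-0.024,0,0],
    [-0.024,0,0.002],
    [-0.024,0,0.002],
    [-0.024,0,0.004],
  ],
  rot=[
    [0,0,0],
    [0,0,0],
    [0,0,0],
    [0,0,0],
    [0,0,0],
    [0,0,0],
    [0,0,0],
    [0,0,0],
  ],
  hand=[-1,-1,-1,-1,-1,-1,-1,-1],
)

```text
clock: 8.12
position: [0.5658, -0.018, 0.0316]
ee_rot: [0.0, 0.998, 0.067, -0.0]
contact_force: [0.1, -0.0, -0.2]
width: -0.0001
gripper_force: 0.1
```

Emit:
apply_moves(
  xyz=[
    [0,0,0],
    [0,0,0],
  ],
  rot=[
    [0,0,0],
    [0,0,0],
  ],
  hand=[-1,-1],
)

```text
clock: 8.38
position: [0.5667, -0.0179, 0.0318]
ee_rot: [0.0, 0.998, 0.067, 0.0]
contact_force: [-0.3, -0.0, -0.2]
width: 0.0002
gripper_force: 0.0
```

Emit:
apply_moves(
  xyz=[
    [0,0,0.002],
    [0,0,-0.01],
    [-0.024,0,0],
    [-0.024,0,0],
    [-0.024,0,0],
    [-0.024,0,0],
    [-0.024,0,0.002],
    [-0.024,0,0.002],
  ],
  rot=[
    [0,0,0],
    [0,0,0],
    [0,0,0],
    [0,0,0],
    [0,0,0],
    [0,0,0],
    [0,0,0],
    [0,0,0],
  ],
  hand=[-1,-1,-1,-1,-1,-1,-1,-1],
)

```text
clock: 9.38
position: [0.5228, -0.0237, 0.0328]
ee_rot: [-0.0, 0.998, 0.067, -0.0]
contact_force: [-0.3, -0.2, 0.8]
width: -0.0001
gripper_force: 0.1
```

Emit:
apply_moves(
  xyz=[
    [-0.016,0,0.004],
    [0,0,0],
    [0,0,0.002],
    [0,0,0],
  ],
  rot=[
    [0,0,0],
    [0,0,0],
    [0,0,0],
    [0,0,0],
  ],
  hand=[-1,-1,-1,-1],
)

```text
clock: 9.88
position: [0.5192, -0.0243, 0.0311]
ee_rot: [0.0, 0.998, 0.067, -0.0]
contact_force: [0.4, 0.3, 0.2]
width: 0.0001
gripper_force: 0.0
```

Emit:
apply_moves(
  xyz=[
    [0,0,-0.01],
    [-0.024,0,0],
    [-0.024,0,0],
    [-0.024,0,0],
    [-0.024,0,0],
    [-0.024,0,0.002],
    [-0.024,0,0.002],
    [-0.016,0,0.004],
  ],
  rot=[
    [0,0,0],
    [0,0,0],
    [0,0,0],
    [0,0,0],
    [0,0,0],
    [0,0,0],
    [0,0,0],
    [0,0,0],
  ],
  hand=[-1,-1,-1,-1,-1,-1,-1,-1],
)

```text
clock: 10.88
position: [0.4706, -0.0308, 0.0316]
ee_rot: [-0.0, 0.998, 0.067, -0.0]
contact_force: [0.3, 0.5, -1.0]
width: -0.0003
gripper_force: 0.1
```

Emit:
apply_moves(
  xyz=[
    [0,0,0],
    [0,0,0.002],
    [0,0,0],
    [-0.02,0,0],
    [-0.02,0,0],
    [0,0,-0.1],
    [0,0,-0.2],
    [0,0,-0.2],
  ],
  rot=[
    [0,0,0],
    [0,0,0],
    [0,0,0],
    [0,0,0],
    [0,0,0],
    [0,0,0],
    [0,0,0],
    [0,0,0],
  ],
  hand=[-1,-1,-1,-1,-1,-1,-1,-1],
)

```text
clock: 11.88
position: [0.4586, -0.0323, 0.1825]
ee_rot: [-0.0, 0.998, 0.067, -0.001]
contact_force: [0.6, -1.0, -0.1]
width: -0.0
gripper_force: 0.0
```

Emit:
apply_moves(
  xyz=[
    [-0.15,0,-0.05],
    [-0.15,0,0],
    [0,0,0],
  ],
  rot=[
    [0,0,0],
    [0,0,0],
    [0,0,0],
  ],
  hand=[-1,-1,-1],
)

```text
clock: 12.25
position: [0.3666, -0.044, 0.1961]
ee_rot: [-0.0, 0.998, 0.067, -0.001]
contact_force: [1.4, 0.3, 0.1]
width: 0.0004
gripper_force: 0.0
```

```bash
python3 - <<'E'
from h import *
s=status.get_state();print(s['clock'],s['position'])
im=get_image('scene');t=get_image('top');w=get_image('wrist')
a=cv2.resize(im['pixels'][160:260,260:400],(560,400),interpolation=cv2.INTER_CUBIC)
b=cv2.resize(t['pixels'][135:235,310:360],(200,400))
cv2.imwrite('pics/end.png',np.hstack([a,b])[:,:,::-1]);save(w,'w3')
E
```

```text
12.25 [ 0.36655504 -0.04396971  0.19605933]
```

View pics/end.png

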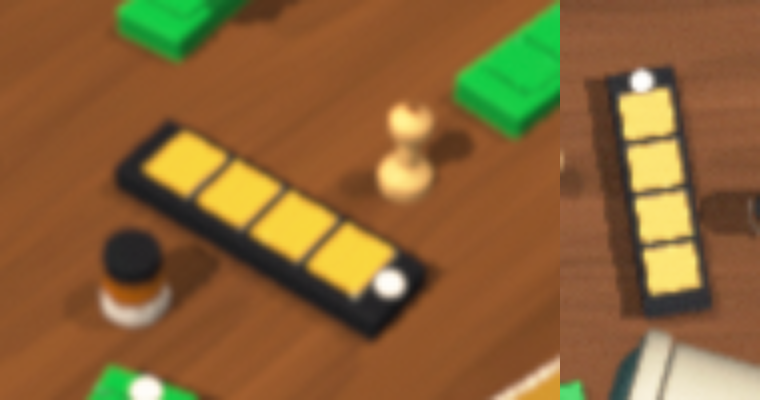

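View pics/w3.png

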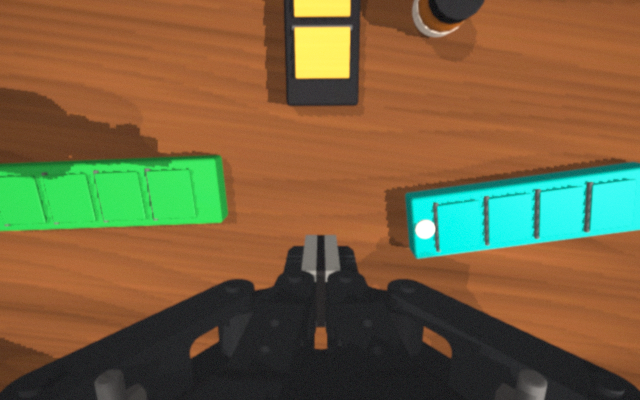

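All four covers lie flat in every view. The dock, ink and stamp look unmoved, and the arm is clear.

```bash
python3 -c "
from rig import job
print(job.sign_off())"
```

```text
the job is handed in; nothing more can be done
None
```

All four brass covers were folded shut in order from the white-button end, the final images show them flat with the dock and its neighbours unmoved, and the job was handed in at about 12 s; the verdict was not shown.

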